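# Roll the pin over the glued panel

## Task

A paper panel has just been glued across the middle of the kraft album page: press it down by rolling the wooden rolling pin away from the robot over it, pushing along the top of the pin's barrel with shut fingertips, in as many strokes as it takes, until the pin has passed right over the panel and lies at rest, square to the page, on the bare kraft strip beyond it. Roll it steadily under the fingers: do not pinch, lift or flick it, do not push it from low down behind, and do not let it run off the far edge of the page. Leave the tape, the stamp and the glue bottle where they stand, and finish clear of everything.

Things in the scene. Friction and masses are not known exactly. Their poses are not given: they have to be found in the camera images.
- pin: Loose wooden rolling pin, 0.22-0.45 kg: barrel 50 mm diameter, 170 mm long, a darker 21 mm handle at each end (268 mm in all). Origin on its axis at mid-length, 25 mm above the page. Its y axis runs along it; x and z turn as it rolls. Starts across the near bare strip, up to 6 degrees askew. Rolling resistance stops it within 2 cm from 0.1 m/s. As it rolls its top travels twice as far as its axis.
- page: Kraft board album page, fixed on the cutting mat, 230 mm along its x, 220 mm along y, 2 mm thick; origin at the centre of its underside, upper face 5 mm above the table. Its x axis points away from the robot (within 25 degrees): roll that way. The flat pale paper panel with grey-blue bars, 70 mm along x, 180 mm along y, is glued at its centre (page x -35 to +35 mm).
- tape: Loose roll of clear tape lying flat on the mat, 68 mm in diameter, 24 mm high; origin at the centre of its underside. Leave alone.
- stamp: Loose wooden rubber stamp on the mat, 60 x 40 mm, 25 mm high; origin at the centre of its underside. Leave alone.
- glue: Loose white glue bottle with orange cap standing on the mat, 42 mm in diameter, 85 mm high; origin at the centre of its underside. Leave alone.
- strip (a point): Middle of the bare kraft strip beyond the panel, on the page's upper face, 75 mm from the page's centre along page x. The strip is 80 mm wide along page x (page x +35 to +115 mm, the page's far edge).

How it is judged (in metres and radians):
On the way:
1. the pin, on the panel, has rolled about half a turn (not slid) and is under the fingers (angle between pin's own z axis and vertical above 2.4 rad and x of pin in the frame of page between -0.04 and 0.038 m and contact force between the fingers and pin above 0.2 N), for 0.05 s.
At the end, for the whole second after the job is handed in: The pin lies still on the page with its axis above the bare strip beyond the panel (42 to 108 mm past the page's centre, at most 50 mm off to either side), within 0.2 rad of square to the page (x of pin in the frame of page between 0.042 and 0.108 m and y of pin in the frame of page between -0.05 and 0.05 m and angle between the y axis of pin and the y axis of page, either way round below 0.2 rad and height (world z) of pin below 0.033 m and linear speed of pin below 0.01 m/s); the robot touches nothing.
It fails at once if the pin is lifted off the page (by more than 7 mm) (height (world z) of pin above 0.037 m).
It fails at once if the pin rolls off the far edge of the page (x of pin in the frame of page above 0.115 m).
It fails at once if the pin is flicked or shoved to run free (faster than 0.3 m/s) (linear speed of pin above 0.3 m/s).
It fails at once if the pin is pushed with the fingertips below its axis instead of from its top (contact force between the fingers and pin above 0.3 N and height (world z) of the grasp point below 0.047 m).
It fails at once if the tape, stamp or glue bottle is moved (more than 15 mm) (distance of any of tape, stamp, glue from where it was at the start of the episode above 0.015 m).
It also fails if it takes over 64 s, if anything falls off the work surface, if the arm or the gripper's body presses on something with over 40 N, if the wrist force passes 120 N, or if a joint passes its speed limit or range.

## Robot

A 7-joint arm with a two-finger parallel gripper is mounted at the origin on the work surface. World frame = base frame: x ahead of the robot, y to its left, z up, the work surface at z = 0. Lengths are in mm, angles in rad, forces in N, time in s.
With the tool pointing down it reaches from about 400 to 875 mm from the base axis. Payload 4.4 kg.
Tool frame: the origin (TCP) lies midway between the tips of the shut fingers; the grasp point (between the pads) lies 19 mm behind it; z points along the fingers, y is the line along which they close (so a half turn about z gives the same grasp; the last joint's range is limited). The gripper opens to 85 mm and grips with 20 to 120 N. Pads are 22 mm wide; open, the fingers measure 114 mm over their backs; the gripper's body (76 mm by 85 mm) begins 54 mm behind the grasp point. The pads swing forward as they close: fully open they stand 13 mm farther back than shut.
Start: joints at [-1.268, 0.628, 0.038, 1.517, -0.027, 0.996, -0.02], TCP at [234.3, 606.318, 231.313] pointing down, gripper open.
Joint ranges: [-3.06, 3.06], [-0.37, 2.12], [-1.25, 1.32], [0.18, 2.47], [-1.1, 4.24], [0.23, 1.98], [-2.94, 2.94]. Speed limits (rad/s): [2.57, 2.57, 3.14, 3.14, 3.14, 3.14, 3.14].

## Interface

Orientations are given as [roll, pitch, yaw] about the fixed x, y, z axes, in that order (R = Rz(yaw) Ry(pitch) Rx(roll)).
In Python, from cell import telemetry, eyes, ctrl, finder gives the robot as it stands.
- The arm moves only by the tool move_arm, never from a script. Its argument "steps" is a list of rows, each a list of 7 numbers: the turn, a rotation vector about the world's x, y, z in degrees, then the shift along the world's x, y, z in m, then the finger opening in m, from 0 to 0.0854. A call has 1 to 5 rows; each row shifts and turns the commanded pose from where the row before left it; what a row does not reach is not made up. A row lasts 1/10 s, in which the tool goes at most 50 mm and 8.59 degrees, less where a joint would pass 70% of its speed; a pose out of reach is approached as far as the arm can. A call with a gripper value outside its range is refused whole. The fingers move at their own pace and stop on an object; the grip force is fixed at half the most. Time passes only in rows, so rows that do not move let the fingers close. It gives the time, the measured TCP pose, the force, the opening and the grip force at its end, in the units of the state.
- telemetry.read_state(): the state, without advancing time (a new reading comes with each control period).
- eyes.get_image(name): name is "side" or "top"; returns (picture, depth): 384x512x3 uint8, blue, green, red; 384x512 float32, mm along the optical axis (not along the pixel's ray), 0 where there is no reading.
- eyes.calibration(name): a dict with "fx", "fy", "cx", "cy" (pixels), "distortion" ([k1, k2, p1, p2, k3] as OpenCV has them; the pictures are not rectified), "position" and "attitude" of the camera in the world. Camera axes: x right, y down, z forward; pixel columns grow to the right and rows downward; lengths in mm; the calibration is good to about 2 mm. A picture is of the moment at which its call begins. calibration takes no time and is no camera call.
- ctrl.finish_job(): hands the job in; it is judged then, once.
Trained networks look in the newest picture that a camera, given by its name, has taken for a name from the list of things; names that differ only in an ending like _2 or _b are one class to them, and where a whole thing is asked for, a point or a joint stands for the part that bears it (a point fixed in the world has none). Each returns a list of dicts, best first, with "confidence" (0 to 1); they miss things now and then, are a little off and sometimes report something else, mostly with a low value. They report only what shows in the picture. A call takes as long as a camera call.
- finder.boxes_of(camera, name): "location" ([x, y, z] in mm, in the coordinates of the camera as it stood for that picture, good to about 4 mm: the middle of the surface that is visible of it).
- finder.cut_out(camera, name): "mask" (384x512 bool, what is visible of it).
- finder.pinpoint(camera, name): "location" ([x, y, z] in mm, in the coordinates of the camera as it stood for that picture, good to about 4 mm: a listed point, or the origin of a listed thing).
The state is a dict: "clock": time; "qpos": joint angles; "qd": joint speeds; "tau": joint torques, N m; "eef_pos": TCP position; "tool_rot": TCP orientation; "force": force on the tool from outside, world axes, zero at the start; "torque": the same for the moment, N m; "width": finger opening in mm; "gripper_force": force on a finger pad.
Only numpy, scipy, OpenCV 4.12 (cv2) and the standard library are available. Lean on these libraries where they do the work, as an engineer would, in place of code of your own. Each camera call takes 0.05 s, during which the arm holds its last target. There are 200 camera calls.

## Working session

There is one attempt and no reset: what is moved stays moved. The work goes in short steps, Python scripts to look and compute and a tool call to move; the robot and the scene stay as the last step left them, time stands still between calls to the robot, and variables do not carry over. Pictures are saved under pics/ and viewed, at most 10 in all, crops included, and the job is handed in when it is done.

Besides the shell and the picture viewer there is one more tool, called after "Emit:" in YAML: its name, and indented under it one key for each argument. move_arm: Moves the arm, as the interface text tells. Its arguments: {"type":"object","properties":{"steps":{"type":"array"}},"required":["steps"]}

```bash
mkdir -p pics
cat > h.py <<'E'
import numpy as np,cv2
from scipy.spatial.transform import Rotation as R
from cell import telemetry, eyes, ctrl, finder
def T(c):
    k=eyes.calibration(c); a=np.array(k["attitude"],float)
    M=a if a.shape==(3,3) else (R.from_euler('xyz',a).as_matrix() if a.size==3 else R.from_quat(a).as_matrix())
    return k,M,np.array(k["position"],float)
def w(c,p):
    k,M,t=T(c); return M@np.array(p)+t
def px2w(c,uv,depth):
    k,M,t=T(c); K=np.array([[k["fx"],0,k["cx"]],[0,k["fy"],k["cy"]],[0,0,1]])
    n=cv2.undistortPoints(np.array(uv,float).reshape(-1,1,2),K,np.array(k["distortion"])).reshape(-1,2)
    return (np.c_[n,np.ones(len(n))]*np.array(depth).reshape(-1,1))@M.T+t
def maskpts(c,m,d):
    v,u=np.nonzero(m&(d>0)); return px2w(c,np.c_[u,v],d[v,u])
E
python3 - <<'E'
from h import *
print(eyes.calibration("top"),telemetry.read_state())
for c in("top","side"):
    im,d=eyes.get_image(c); cv2.imwrite(f"pics/{c}0.png",im)
    for n in("pin","page","tape","stamp","glue","strip"):
        print(c,n,[(w(c,r["location"]).round(),round(r["confidence"],2)) for r in finder.pinpoint(c,n)[:2]])
    for n in("pin","page"):
        r=finder.cut_out(c,n)
        if r:
            P=maskpts(c,r[0]["mask"],d); 
            print(n,len(P),np.median(P,0).round(1),np.percentile(P[:,2],[5,50,95]).round(1))
            v,u=np.nonzero(r[0]["mask"]); print(cv2.boxPoints(cv2.minAreaRect(P[:,:2].astype(np.float32))).round())
            if n=="pin":
                q=P[P[:,2]>15]; e=np.linalg.eigh(np.cov(q[:,:2].T))[1][:,1]; print("pin axis deg",np.degrees(np.arctan2(e[1],e[0])))
E
```

```text
{'fx': 416.47334336106985, 'fy': 416.47334336106985, 'cx': 256.42200442739164, 'cy': 190.50743346064098, 'distortion': array([-0.06872966,  0.        ,  0.        ,  0.        ,  0.        ]), 'position': array([496.08569741,  41.24431256, 924.97822057]), 'attitude': array([-3.01514843,  0.00601048, -1.55672589])} {'clock': 0.0, 'qpos': array([-1.2678151 ,  0.62936255,  0.0384597 ,  1.51835354, -0.02701006,
        0.99629841, -0.02000305]), 'qd': array([ 0.00029414, -0.00067622, -0.00075345,  0.00069583,  0.00067844,
       -0.00196625,  0.00131291]), 'tau': array([-1.85724830e-04, -5.63402832e+01,  1.22647393e+00, -1.93445492e+01,
        1.10420154e-02,  1.04144248e-02,  1.76173580e-05]), 'eef_pos': array([234.0678939 , 605.72934065, 230.38339367]), 'tool_rot': array([-3.13968952e+00,  2.77285181e-05,  2.77278889e+00]), 'force': array([-0.55294285,  0.06065991, -0.14770243]), 'torque': array([-0.02575613, -0.05634266, -0.01263328]), 'gripper_force': 0.0, 'width': 85.43738195179259}
top pin [(array([523.,  49.,  35.]), 0.88)]
top page [(array([588.,  34.,   9.]), 0.97)]
top tape [(
[... 257 characters left out ...]
464. -74.]
 [516. -87.]
 [578. 171.]
 [526. 184.]]
pin axis deg 75.86900821693906
page 8024 [606.6  25.8   5.5] [2.7 5.5 8.1]
[[ 448.  -51.]
 [ 674. -103.]
 [ 724.  113.]
 [ 498.  165.]]
side pin [(array([524.,  52.,  27.]), 0.72)]
side page [(array([584.,  31.,   4.]), 0.7)]
side tape [(array([740., 225.,   3.]), 0.56)]
side stamp [(array([ 557., -198.,    4.]), 0.69)]
side glue [(array([603., 255.,   2.]), 0.57)]
side strip [(array([659.,  16.,   5.]), 0.61)]
pin 1345 [510.2  11.7  48.3] [27.1 48.3 55.3]
[[462. -78.]
 [513. -91.]
 [576. 166.]
 [525. 178.]]
pin axis deg 76.33584969454935
page 4671 [602.9   7.    5.1] [3.1 5.1 7.1]
[[ 445.  -67.]
 [ 673. -119.]
 [ 726.  117.]
 [ 498.  169.]]
```

View pics/top0.png

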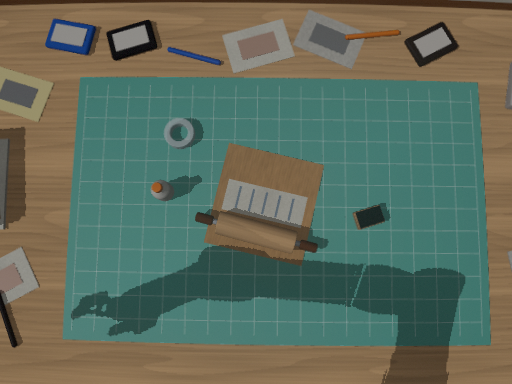

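View pics/side0.png

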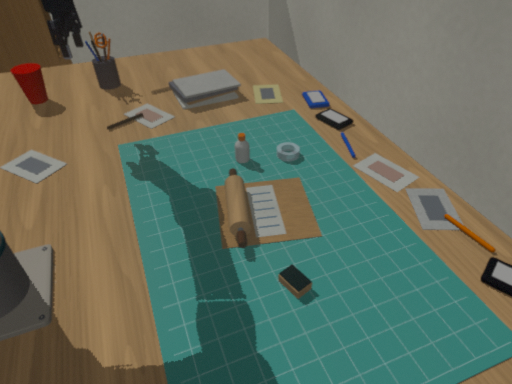

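Emit:
move_arm:
  steps:
    - [0,0,1.4,0.02,-0.04,0,0]
    - [0,0,1.4,0.02,-0.04,0,0]
    - [0,0,1.4,0.02,-0.04,0,0]
    - [0,0,1.4,0.02,-0.04,0,0]
    - [0,0,1.4,0.02,-0.04,0,0]

```text
clock: 1.4
eef_pos: [335.0, 404.8, 231.5]
tool_rot: [3.141, 0.0, 2.896]
force: [1.5, 0.1, -0.2]
width: 12.0
gripper_force: 0.0
```

Emit:
move_arm:
  steps:
    - [0,0,0,0.02,-0.04,0,0]
    - [0,0,0,0.02,-0.04,0,0]
    - [0,0,0,0.02,-0.04,0,0]
    - [0,0,0,0.02,-0.04,0,0]
    - [0,0,0,0.02,-0.04,0,0]

```text
clock: 1.9
eef_pos: [435.0, 204.7, 231.6]
tool_rot: [3.141, 0.001, 2.895]
force: [0.8, -0.0, 0.1]
width: -0.0
gripper_force: 0.0
```

Emit:
move_arm:
  steps:
    - [0,0,0,0.02,-0.039,0,0]
    - [0,0,0,0.02,-0.039,0,0]
    - [0,0,0,0.019,-0.039,-0.02,0]
    - [0,0,0,0.019,-0.038,-0.03,0]
    - [0,0,0,0,0,-0.04,0]

```text
clock: 2.4
eef_pos: [516.2, 45.9, 143.2]
tool_rot: [-3.141, 0.008, 2.885]
force: [-0.2, 0.3, -1.2]
width: 0.4
gripper_force: 0.0
```

Emit:
move_arm:
  steps:
    - [0,0,0,0,0,-0.04,0]
    - [0,0,0,0,0,-0.025,0]
    - [0,0,0,0,0,0,0]

```text
clock: 2.7
eef_pos: [509.2, 52.4, 74.6]
tool_rot: [-3.139, -0.006, 2.895]
force: [-0.9, -0.7, -0.1]
width: -0.1
gripper_force: 0.0
```

```bash
cat >> h.py <<'E'
def look(name=None):
    s=telemetry.read_state(); print("tcp",s["eef_pos"].round(1),"F",s["force"].round(1),"t",s["clock"])
    c0=np.array([586.,31.]); a=np.radians(-13); u=np.array([np.cos(a),np.sin(a)]); v=np.array([-u[1],u[0]])
    for c in("top","side"):
        im,d=eyes.get_image(c)
        if name: cv2.imwrite(f"pics/{c}{name}.png",im)
        r=finder.cut_out(c,"pin")
        if not r: print(c,"none"); continue
        P=maskpts(c,r[0]["mask"],d); q=P[(P[:,2]>10)&(P[:,2]<62)]
        (cx,cy),_,_=cv2.minAreaRect(q[:,:2].astype(np.float32)); e=np.linalg.eigh(np.cov(q[:,:2].T))[1][:,1]
        e=e*np.sign(e[1]); D=np.array([cx,cy])-c0
        print(c,"pin",round(cx),round(cy),"page x,y",(D@u).round(1),(D@v).round(1),"skew deg",(np.degrees(np.arctan2(e[1],e[0]))-77).round(1),
          "topz",np.percentile(q[:,2],95).round(1),"pinpoint",[w(c,r["location"]).round() for r in finder.pinpoint(c,"pin")[:1]],
          "tip rel",((s["eef_pos"][:2]-[cx,cy])@u).round(1),((s["eef_pos"][:2]-[cx,cy])@v).round(1))
E
python3 -c "from h import *;look('1')"
```

```text
tcp [509.2  52.4  74.6] F [-0.9 -0.7 -0.1] t 2.7
top pin 526 46 page x,y -61.5 1.1 skew deg -0.7 topz 54.7 pinpoint [] tip rel -18.2 2.4
side pin 512 22 page x,y -69.7 -25.7 skew deg -3.2 topz 55.3 pinpoint [array([ 559., -198.,    3.])] tip rel -9.9 29.3
```

View pics/side1.png

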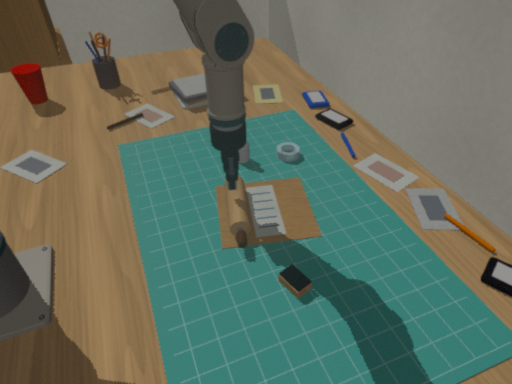

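Emit:
move_arm:
  steps:
    - [0,0,0,0.004,-0.001,-0.01,0]
    - [0,0,0,0,0,-0.006,0]
    - [0,0,0,0,0,-0.002,0]
    - [0,0,0,0,0,-0.001,0]
    - [0,0,0,0,0,0,0]

```text
clock: 3.5
eef_pos: [515.3, 51.8, 58.2]
tool_rot: [-3.141, -0.001, 2.895]
force: [-0.4, -0.1, 0.7]
width: 0.0
gripper_force: 0.0
```

Emit:
move_arm:
  steps:
    - [0,0,0,0,0,-0.001,0]
    - [0,0,0,0,0,-0.001,0]
    - [0,0,0,0,0,-0.001,0]
    - [0,0,0,0,0,0,0]

```text
clock: 3.9
eef_pos: [515.5, 51.8, 55.4]
tool_rot: [-3.142, -0.0, 2.895]
force: [0.4, -0.3, 0.0]
width: -0.2
gripper_force: 0.0
```

Emit:
move_arm:
  steps:
    - [0,0,0,0,0,-0.001,0]
    - [0,0,0,0,0,0,0]

```text
clock: 4.1
eef_pos: [516.3, 51.6, 55.0]
tool_rot: [3.141, 0.002, 2.895]
force: [0.5, 0.1, 3.9]
width: -0.1
gripper_force: 2.0
```

Emit:
move_arm:
  steps:
    - [0,0,0,0.003,-0.001,-0.0005,0]
    - [0,0,0,0.008,-0.002,0,0]
    - [0,0,0,0.008,-0.002,0,0]
    - [0,0,0,0.008,-0.002,0,0]
    - [0,0,0,0.004,-0.001,0,0]

```text
clock: 4.6
eef_pos: [548.3, 43.6, 54.7]
tool_rot: [3.141, 0.003, 2.895]
force: [-0.4, 1.2, 4.6]
width: 0.0
gripper_force: 2.7
```

Emit:
move_arm:
  steps:
    - [0,0,0,0,0,0.015,0]
    - [0,0,0,-0.012,0.003,0.005,0]
    - [0,0,0,-0.012,0.003,0,0]
    - [0,0,0,0,0,0,0]

```text
clock: 5.0
eef_pos: [519.3, 50.5, 73.7]
tool_rot: [-3.141, -0.004, 2.896]
force: [0.1, 0.8, -0.0]
width: 0.0
gripper_force: 0.0
```

```bash
cat >> h.py <<'E'
def fit():
    """axis line of pin from barrel/handle cloud, robust to the tool hiding the middle: highest ridge"""
    s=telemetry.read_state(); print("tcp",s["eef_pos"].round(1),"t",s["clock"].round(2))
    c0=np.array([586.,31.]); a=np.radians(-13); u=np.array([np.cos(a),np.sin(a)]); v=np.array([-u[1],u[0]])
    for c in("top","side"):
        im,d=eyes.get_image(c); r=finder.cut_out(c,"pin")
        if not r: print(c,"none"); continue
        P=maskpts(c,r[0]["mask"],d); X=(P[:,:2]-c0)@u; Y=(P[:,:2]-c0)@v; Z=P[:,2]
        k=(Z>40)&(Z<58); X,Y,Z=X[k],Y[k],Z[k]   # cylinder r=25, axis z=30
        from scipy.optimize import least_squares
        f=lambda p:np.hypot((X-p[0]-p[1]*Y)*np.cos(p[1]),Z-30-p[2])-25
        o=least_squares(f,[np.median(X),0,0],loss="soft_l1",f_scale=1.5)
        x0,sl,dz=o.x; print(c,"x at y=0 %.1f skew %.1f deg dz %.1f yrange %.0f %.0f"%(x0,-np.degrees(sl),dz,*np.percentile(((P[:,:2]-c0)@v),[1,99])),
         "tip rel %.1f"%((s["eef_pos"][:2]-c0)@u-x0))
E
python3 -c "from h import *;fit()"
```

```text
Traceback (most recent call last):
  File "h.py", line 32, in fit
    s=telemetry.read_state(); print("tcp",s["eef_pos"].round(1),"t",s["clock"].round(2))
                                                                    ^^^^^^^^^^^^^^^^
AttributeError: 'float' object has no attribute 'round'
```

```bash
sed -i 's/s\["clock"\].round(2)/s["clock"]/' h.py
python3 -c "from h import *;fit()"
```

```text
tcp [519.3  50.5  73.7] t 5.0
top x at y=0 -52.1 skew 7.9 deg dz -4.0 yrange -131 133 tip rel -17.3
side x at y=0 -52.2 skew -1.2 deg dz -0.5 yrange -133 65 tip rel -17.2
```

```bash
python3 -c "from h import *;look('2')"; python3 -c "
import cv2;i=cv2.imread('pics/top2.png')[130:280,150:350];cv2.imwrite('pics/c2.png',cv2.resize(i,None,fx=4,fy=4))"
```

```text
tcp [522.9  49.7  73.8] F [ 0.2 -0.4  0.2] t 5.2
top pin 543 43 page x,y -44.3 1.9 skew deg -0.5 topz 54.6 pinpoint [] tip rel -21.5 2.2
side pin 529 18 page x,y -52.8 -26.0 skew deg -3.4 topz 55.2 pinpoint [array([536.,  47.,  26.])] tip rel -12.9 30.1
```

View pics/c2.png

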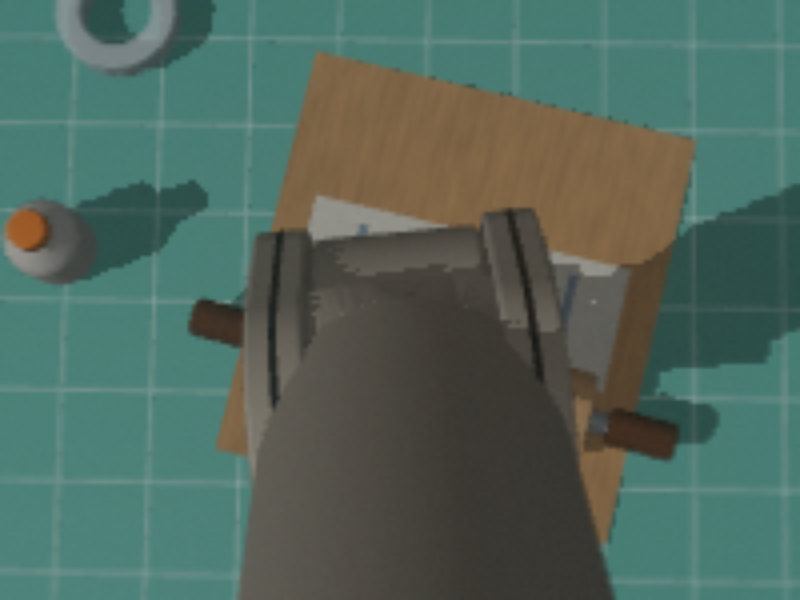

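Emit:
move_arm:
  steps:
    - [0,0,0,0.004,-0.004,-0.01,0]
    - [0,0,0,0,0,-0.006,0]
    - [0,0,0,0,0,-0.002,0]
    - [0,0,0,0,0,-0.002,0]
    - [0,0,0,0,0,0,0]

```text
clock: 6.0
eef_pos: [527.0, 45.2, 54.6]
tool_rot: [-3.141, 0.001, 2.894]
force: [-1.3, -1.6, 6.7]
width: 0.1
gripper_force: 3.4
```

Emit:
move_arm:
  steps:
    - [0,0,0,0.004,-0.001,-0.0005,0]
    - [0,0,0,0.009,-0.002,0,0]
    - [0,0,0,0.009,-0.002,0,0]
    - [0,0,0,0.009,-0.002,0,0]
    - [0,0,0,0.006,-0.001,0,0]

```text
clock: 6.5
eef_pos: [565.2, 35.7, 54.8]
tool_rot: [-3.14, 0.003, 2.893]
force: [-2.0, -4.4, 9.5]
width: -0.2
gripper_force: 5.0
```

Emit:
move_arm:
  steps:
    - [0,0,0,0,0,0.015,0]
    - [0,0,0,-0.012,0.003,0.005,0]
    - [0,0,0,-0.012,0.003,0,0]
    - [0,0,0,0,0,0,0]
    - [0,0,0,0,0,0,0]

```text
clock: 7.0
eef_pos: [539.9, 43.8, 73.4]
tool_rot: [3.141, 0.0, 2.895]
force: [0.2, 0.8, -0.3]
width: -0.3
gripper_force: 0.0
```

```bash
python3 -c "from h import *;look();fit()"
```

```text
tcp [539.9  43.8  73.4] F [ 0.2  0.8 -0.3] t 7.0
top pin 562 37 page x,y -25.0 0.5 skew deg -0.8 topz 42.6 pinpoint [] tip rel -22.8 1.6
side pin 549 13 page x,y -32.0 -26.1 skew deg -3.8 topz 55.2 pinpoint [] tip rel -15.8 28.2
tcp [539.9  43.6  73.3] t 7.3
top x at y=0 -31.1 skew -1.1 deg dz -13.7 yrange -131 135 tip rel -16.7
side x at y=0 -31.3 skew -1.2 deg dz -0.6 yrange -133 73 tip rel -16.5
```

Emit:
move_arm:
  steps:
    - [0,0,0,0.008,-0.002,-0.01,0]
    - [0,0,0,0,0,-0.006,0]
    - [0,0,0,0,0,-0.002,0]
    - [0,0,0,0,0,-0.002,0]
    - [0,0,0,0,0,0,0]

```text
clock: 8.0
eef_pos: [548.7, 41.2, 54.6]
tool_rot: [3.141, 0.002, 2.894]
force: [-0.4, -1.0, 10.5]
width: -0.1
gripper_force: 5.4
```

Emit:
move_arm:
  steps:
    - [0,0,0,0.004,-0.001,0,0]
    - [0,0,0,0.009,-0.002,0,0]
    - [0,0,0,0.01,-0.002,0,0]
    - [0,0,0,0.009,-0.002,0,0]
    - [0,0,0,0.006,-0.001,0,0]

```text
clock: 8.5
eef_pos: [587.3, 31.7, 54.7]
tool_rot: [-3.14, 0.003, 2.894]
force: [-0.5, -4.2, 9.2]
width: -0.2
gripper_force: 4.5
```

Emit:
move_arm:
  steps:
    - [0,0,0,0,0,0.015,0]
    - [0,0,0,-0.01,0.002,0.005,0]
    - [0,0,0,-0.01,0.002,0,0]
    - [0,0,0,0,0,0,0]
    - [0,0,0,0,0,0,0]

```text
clock: 9.0
eef_pos: [564.6, 38.3, 73.3]
tool_rot: [-3.142, -0.001, 2.896]
force: [0.8, 0.2, 0.1]
width: 0.2
gripper_force: 0.0
```

```bash
python3 -c "from h import *;look();fit()"
```

```text
tcp [564.6  38.3  73.3] F [0.8 0.2 0.1] t 9.0
top pin 577 34 page x,y -9.4 0.9 skew deg -1.1 topz 42.5 pinpoint [] tip rel -13.0 1.4
side pin 570 8 page x,y -10.9 -25.8 skew deg -0.7 topz 55.2 pinpoint [array([575.,  36.,  28.])] tip rel -11.6 28.1
tcp [565.7  37.7  73.3] t 9.3
top x at y=0 -20.0 skew -0.6 deg dz -10.9 yrange -134 133 tip rel -1.3
side x at y=0 -10.3 skew -1.2 deg dz -0.6 yrange -134 49 tip rel -11.0
```

Emit:
move_arm:
  steps:
    - [0,0,0,0.002,-0.0005,-0.01,0]
    - [0,0,0,0,0,-0.006,0]
    - [0,0,0,0,0,-0.002,0]
    - [0,0,0,0,0,-0.002,0]
    - [0,0,0,0,0,0,0]

```text
clock: 10.0
eef_pos: [568.6, 36.8, 54.6]
tool_rot: [3.141, 0.002, 2.895]
force: [-1.1, -1.2, 9.4]
width: -0.0
gripper_force: 4.6
```

Emit:
move_arm:
  steps:
    - [0,0,0,0.006,-0.001,0,0]
    - [0,0,0,0.01,-0.002,0,0]
    - [0,0,0,0.01,-0.002,0,0]
    - [0,0,0,0.01,-0.002,0,0]
    - [0,0,0,0.006,-0.0015,0,0]

```text
clock: 10.5
eef_pos: [611.3, 26.2, 54.6]
tool_rot: [-3.14, 0.003, 2.893]
force: [-0.2, -3.6, 7.3]
width: 0.3
gripper_force: 3.5
```

Emit:
move_arm:
  steps:
    - [0,0,0,0,0,0,0]
    - [0,0,0,0,0,0.015,0]
    - [0,0,0,-0.011,0.0025,0.005,0]
    - [0,0,0,-0.011,0.0025,0,0]
    - [0,0,0,0,0,0,0]

```text
clock: 11.0
eef_pos: [585.0, 35.1, 73.8]
tool_rot: [3.141, -0.003, 2.897]
force: [0.1, -0.1, -0.3]
width: -0.2
gripper_force: 0.0
```

```bash
python3 -c "from h import *;look();fit()"
```

```text
tcp [585.   35.1  73.8] F [ 0.1 -0.1 -0.3] t 11.0
top pin 591 31 page x,y 4.6 0.9 skew deg -0.8 topz 46.8 pinpoint [] tip rel -6.5 2.9
side pin 587 5 page x,y 7.0 -25.3 skew deg 1.4 topz 54.9 pinpoint [array([598.,  32.,  29.])] tip rel -8.8 29.1
tcp [587.9  33.8  73.4] t 11.3
top x at y=0 16.5 skew -97.1 deg dz 5.3 yrange -132 133 tip rel -15.2
side none
```

Emit:
move_arm:
  steps:
    - [0,0,0,0.001,-0.001,-0.01,0]
    - [0,0,0,0,0,-0.006,0]
    - [0,0,0,0,0,-0.002,0]
    - [0,0,0,0,0,-0.002,0]
    - [0,0,0,0,0,0,0]

```text
clock: 12.0
eef_pos: [590.3, 32.0, 54.8]
tool_rot: [3.141, 0.003, 2.894]
force: [0.4, -1.8, 10.6]
width: -0.1
gripper_force: 5.2
```

Emit:
move_arm:
  steps:
    - [0,0,0,0.006,-0.001,0,0]
    - [0,0,0,0.01,-0.002,0,0]
    - [0,0,0,0.01,-0.002,0,0]
    - [0,0,0,0.01,-0.002,0,0]
    - [0,0,0,0.006,-0.0015,0,0]

```text
clock: 12.5
eef_pos: [632.1, 21.7, 54.3]
tool_rot: [-3.14, 0.003, 2.893]
force: [-1.4, -3.2, 4.6]
width: 0.1
gripper_force: 2.4
```

Emit:
move_arm:
  steps:
    - [0,0,0,0,0,0,0]
    - [0,0,0,0,0,0.015,0]
    - [0,0,0,-0.011,0.0025,0.005,0]
    - [0,0,0,-0.011,0.0025,0,0]
    - [0,0,0,0,0,0,0]

```text
clock: 13.0
eef_pos: [606.7, 30.7, 73.9]
tool_rot: [3.141, -0.003, 2.896]
force: [0.6, -0.2, -0.0]
width: -0.1
gripper_force: 0.0
```

```bash
python3 -c "from h import *;look();fit()"
```

```text
tcp [606.7  30.7  73.9] F [ 0.6 -0.2 -0. ] t 13.0
top pin 606 26 page x,y 20.4 -0.2 skew deg -0.1 topz 54.7 pinpoint [] tip rel -0.2 4.6
side pin 610 20 page x,y 25.8 -5.2 skew deg 1.9 topz 54.9 pinpoint [array([614.,  27.,  29.])] tip rel -5.6 9.6
tcp [609.   29.2  73.4] t 13.3
top x at y=0 30.9 skew 7.6 deg dz -3.5 yrange -133 133 tip rel -8.1
side x at y=0 26.9 skew -1.1 deg dz -0.7 yrange -135 108 tip rel -4.0
```

Emit:
move_arm:
  steps:
    - [0,0,0,-0.005,-0.001,-0.01,0]
    - [0,0,0,0,0,-0.006,0]
    - [0,0,0,0,0,-0.002,0]
    - [0,0,0,0,0,-0.002,0]
    - [0,0,0,0,0,0,0]

```text
clock: 14.0
eef_pos: [604.6, 27.5, 54.5]
tool_rot: [-3.141, 0.002, 2.894]
force: [-1.6, -1.0, 8.1]
width: 0.3
gripper_force: 3.8
```

Emit:
move_arm:
  steps:
    - [0,0,0,0.005,-0.001,0,0]
    - [0,0,0,0.008,-0.002,0,0]
    - [0,0,0,0.009,-0.002,0,0]
    - [0,0,0,0.008,-0.002,0,0]
    - [0,0,0,0.005,-0.001,0,0]

```text
clock: 14.5
eef_pos: [640.6, 18.5, 55.0]
tool_rot: [-3.141, 0.004, 2.894]
force: [-1.7, -2.9, 8.7]
width: 0.0
gripper_force: 4.6
```

Emit:
move_arm:
  steps:
    - [0,0,0,0,0,0,0]
    - [0,0,0,0,0,0.015,0]
    - [0,0,0,-0.011,0.0025,0.005,0]
    - [0,0,0,-0.011,0.0025,0,0]
    - [0,0,0,0,0,0,0]

```text
clock: 15.0
eef_pos: [615.1, 26.2, 74.0]
tool_rot: [3.141, -0.002, 2.896]
force: [0.1, -0.3, -0.1]
width: 0.1
gripper_force: 0.0
```

```bash
python3 -c "from h import *;look();fit()"
```

```text
tcp [615.1  26.2  74. ] F [ 0.1 -0.3 -0.1] t 15.0
top pin 623 22 page x,y 38.1 -0.0 skew deg -0.3 topz 55.2 pinpoint [] tip rel -8.6 1.9
side pin 621 -6 page x,y 42.6 -27.9 skew deg 1.8 topz 54.9 pinpoint [array([629.,  21.,  29.])] tip rel -13.2 29.8
tcp [617.1  25.1  73.4] t 15.3
top x at y=0 60.6 skew 14.3 deg dz -2.3 yrange -133 132 tip rel -29.0
side x at y=0 43.5 skew -1.0 deg dz -0.7 yrange -135 74 tip rel -11.9
```

Emit:
move_arm:
  steps:
    - [0,0,0,0.003,-0.001,-0.01,0]
    - [0,0,0,0,0,-0.006,0]
    - [0,0,0,0,0,-0.002,0]
    - [0,0,0,0,0,-0.002,0]
    - [0,0,0,0,0,0,0]

```text
clock: 16.0
eef_pos: [620.7, 23.7, 54.6]
tool_rot: [3.142, 0.002, 2.895]
force: [-1.0, -0.8, 7.9]
width: -0.1
gripper_force: 3.8
```

Emit:
move_arm:
  steps:
    - [0,0,0,0.005,-0.001,0,0]
    - [0,0,0,0.008,-0.002,0,0]
    - [0,0,0,0.009,-0.002,0,0]
    - [0,0,0,0.008,-0.002,0,0]
    - [0,0,0,0.005,-0.001,0,0]

```text
clock: 16.5
eef_pos: [656.5, 14.8, 54.9]
tool_rot: [-3.141, 0.004, 2.894]
force: [-0.7, -2.0, 9.3]
width: 0.0
gripper_force: 4.5
```

Emit:
move_arm:
  steps:
    - [0,0,0,0,0,0,0]
    - [0,0,0,0,0,0.015,0]
    - [0,0,0,-0.011,0.0025,0.005,0]
    - [0,0,0,-0.011,0.0025,0,0]
    - [0,0,0,0,0,0,0]

```text
clock: 17.0
eef_pos: [631.0, 22.2, 74.0]
tool_rot: [3.141, -0.002, 2.896]
force: [0.6, 0.5, -0.7]
width: -0.2
gripper_force: 0.0
```

```bash
python3 -c "from h import *;look();fit()"
```

```text
tcp [631.   22.2  74. ] F [ 0.6  0.5 -0.7] t 17.0
top pin 662 115 page x,y 55.0 98.5 skew deg -14.5 topz 54.6 pinpoint [] tip rel -9.1 -97.0
side pin 636 -11 page x,y 58.0 -29.6 skew deg 1.8 topz 55.1 pinpoint [array([647.,  21.,  28.])] tip rel -12.2 31.1
tcp [633.1  21.1  73.4] t 17.3
top x at y=0 99.5 skew 28.9 deg dz -0.7 yrange 61 131 tip rel -51.4
side x at y=0 59.3 skew -1.1 deg dz -0.7 yrange -135 81 tip rel -11.3
```

Emit:
move_arm:
  steps:
    - [0,0,0,0.004,-0.001,-0.01,0]
    - [0,0,0,0,0,-0.006,0]
    - [0,0,0,0,0,-0.002,0]
    - [0,0,0,0,0,-0.002,0]
    - [0,0,0,0,0,0,0]

```text
clock: 18.0
eef_pos: [638.1, 19.6, 54.8]
tool_rot: [3.141, 0.003, 2.894]
force: [-1.2, -1.3, 8.9]
width: 0.0
gripper_force: 4.4
```

Emit:
move_arm:
  steps:
    - [0,0,0,0.004,-0.001,0,0]
    - [0,0,0,0.007,-0.002,0,0]
    - [0,0,0,0.008,-0.002,0,0]
    - [0,0,0,0.005,-0.001,0,0]
    - [0,0,0,0.002,0,0,0]

```text
clock: 18.5
eef_pos: [664.6, 13.0, 55.0]
tool_rot: [-3.141, 0.004, 2.894]
force: [-0.0, -2.4, 10.0]
width: -0.2
gripper_force: 5.1
```

Emit:
move_arm:
  steps:
    - [0,0,0,0,0,0,0]
    - [0,0,0,0,0,0.015,0]
    - [0,0,0,0,0,0.04,0]
    - [0,0,0,-0.02,0,0.04,0]
    - [0,0,0,-0.03,0,0.03,0]

```text
clock: 19.0
eef_pos: [613.9, 14.6, 180.9]
tool_rot: [3.14, 0.004, 2.895]
force: [0.1, 0.6, 0.0]
width: 0.0
gripper_force: 0.0
```

Emit:
move_arm:
  steps:
    - [0,0,0,-0.04,0,0.02,0]
    - [0,0,0,-0.04,0,0,0]
    - [0,0,0,-0.04,0,0,0]
    - [0,0,0,-0.02,0,0,0]
    - [0,0,0,0,0,0,0]

```text
clock: 19.5
eef_pos: [469.0, 14.4, 199.0]
tool_rot: [-3.141, -0.003, 2.895]
force: [-0.2, 0.7, -0.9]
width: 0.4
gripper_force: 0.0
```

```bash
python3 -c "from h import *;look('9');fit()
for n in('page','tape','stamp','glue'): print(n,[w('side',r['location']).round() for r in finder.pinpoint('side',n)[:1]])"
```

```text
tcp [469.   14.4 199. ] F [-0.2  0.7 -0.9] t 19.5
top pin 656 15 page x,y 71.6 0.4 skew deg -1.1 topz 56.1 pinpoint [array([656.,  13.,  35.])] tip rel -181.9 -42.9
side pin 653 10 page x,y 69.9 -5.0 skew deg 0.3 topz 55.1 pinpoint [array([657.,  19.,  28.])] tip rel -180.1 -37.5
tcp [473.8  14.4 198.4] t 19.8
top x at y=0 72.5 skew -1.0 deg dz -0.3 yrange -131 126 tip rel -178.1
side x at y=0 71.3 skew -1.0 deg dz -0.7 yrange -135 116 tip rel -176.9
page [array([584.,  31.,   3.])]
tape [array([740., 225.,   1.])]
stamp [array([ 557., -200.,    4.])]
glue [array([603., 255.,   4.])]
```

View pics/top9.png

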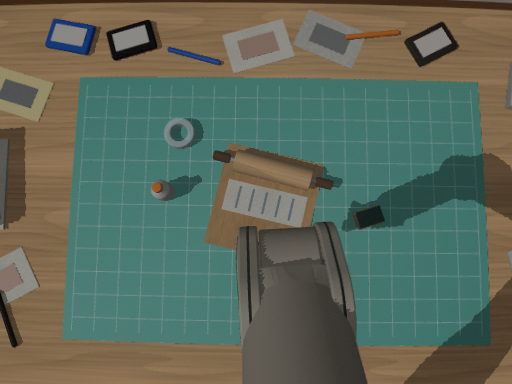

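The picture shows the pin lying square on the far bare strip at about (272,170), just beyond the panel at (265,203). The tape (179,132), stamp (369,217) and glue (160,190) have not moved, and the arm is clear of everything.

```bash
python3 -c "from h import *;print(ctrl.finish_job())"
```

```text
the job is handed in; nothing more can be done
None
```

I rolled the pin right over the panel, and it lies at rest on the far strip, about 72 mm past the page's centre and within about 1° of square; the tape, stamp and glue bottle have not moved, the arm is clear, and the job is handed in (the verdict was not shown).

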